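Assemble a casting flask in the lipped tray

ROBOT

A 6-joint arm with a two-finger parallel gripper is mounted at the origin on the work surface. World frame = base frame: x ahead of the robot, y to its left, z up, the work surface at z = 0. Lengths are in m, angles in rad, forces in N, time in s.
With the tool pointing down it reaches from about 0.325 to 0.775 m from the base axis. Payload 5.5 kg.
Tool frame: the origin (TCP) lies at the very end of the fingers, on their centre line; the grasp point (between the pads) lies 19 mm behind it; z points along the fingers, y is the line along which they close (so a half turn about z gives the same grasp; the last joint's range is limited). The gripper opens to 85 mm and grips with 20 to 120 N. Pads are 22 mm wide; open, the fingers measure 114 mm over their backs; the gripper's body (76 mm by 85 mm) begins 54 mm behind the grasp point. The pads swing forward as they close: fully open they stand 13 mm farther back than shut.
Start: joints at [-1.342, 0.091, 1.231, -0, 1.82, -0.057], TCP at [0.169, -0.576, 0.231] pointing down, gripper open.
Joint ranges: [-2.87, 2.87], [-0.86, 2.18], [0.17, 2.46], [-1.51, 4.65], [0.06, 2.69], [-2.65, 2.65]. Speed limits (rad/s): [2.57, 2.57, 3.01, 3.14, 3.14, 3.14].

INTERFACE

Orientations are given as a rotation vector (axis times angle).
In Python, from cell import telemetry, optics, manip gives the robot as it stands.
- The arm moves only by the tool apply_moves, never from a script. Its argument "commands" is text: rows parted by semicolons, each of 7 numbers parted by spaces: the turn, a rotation vector about the tool's x, y, z in degrees, then the shift along the tool's x, y, z in mm, then the finger opening in mm, from 0 to 85.4. A call has 1 to 20 rows; each row shifts and turns the commanded pose from where the row before left it, along the tool's axes as they then stand; what a row does not reach is not made up. A row lasts 1/12 s, in which the tool goes at most 41.7 mm and 7.16 degrees, less where a joint would pass 70% of its speed; a pose out of reach is approached as far as the arm can. A call is refused whole if a number of a shift passes 41.7 or a number of a turn 7.16, either way. A call with a gripper value outside its range is refused whole. The fingers move at their own pace and stop on an object; the grip force is fixed at half the most. Time passes only in rows, so rows that do not move let the fingers close. It gives the time, the measured TCP pose, the force, the opening and the grip force at its end, in the units of the state.
- telemetry.read_state(): the state, without advancing time (a new reading comes with each control period).
- optics.capture(name): name is "side" or "top" or "wrist"; returns a dict with "img" (420x560x3 uint8, blue, green, red), "depth" (420x560 float32, m along the optical axis (not along the pixel's ray), 0 where there is no reading), "fx", "fy", "cx", "cy" (pixels), "R" (3x3) and "t" (3): a world point X has camera coordinates R X + t; the wrist camera has in their place "hand_eye" (4x4, takes a point from camera to tool coordinates, whose origin is the TCP and whose axes are the flange's). Camera axes: x right, y down, z forward; pixel columns grow to the right and rows downward; lengths in m; the calibration is good to about 2 mm. A picture is of the moment at which its call begins: read the wrist's pose just before it.
- manip.finish_job(): hands the job in; it is judged then, once.
The state is a dict: "time": time; "joint_pos": joint angles; "joint_vel": joint speeds; "tau": joint torques, N m; "ee_pos": TCP position; "orientation": TCP orientation; "wrist_force": force on the tool from outside, world axes, zero at the start; "moment": the same for the moment, N m; "finger_gap": finger opening in m; "grasp_force": force on a finger pad.
Only numpy, scipy, OpenCV 4.12 (cv2) and the standard library are available. Lean on these libraries where they do the work, as an engineer would, in place of code of your own. Each camera call takes 0.05 s, during which the arm holds its last target. There are 200 camera calls.

TASK

Get the casting flask set ready on the jeweller's bench. Lift the black sprue base with its wax tree over the lip into the middle of the aluminium tray, then, letting go of each part before the next, lower the wider steel flask over the tree into the base, fit the white collar over the top of the flask and set the brass cover on the collar, each part lowered gently, not dropped, until it stands upright and fully home. Do not tip the base over at any time, and leave the narrow spare flask where it stands on the steel block.

Things in the scene. Friction and masses are not known exactly. Their poses are not given: they have to be found in the camera images.
- tray: Square open aluminium tray, fixed on the bench, 160 x 160 mm outside, lip 26 mm high all round, walls 5 mm, floor 5 mm thick, turned up to 0.2 rad about the vertical. It stands on either the left or the right of the bench. Origin: centre of its underside, z up (inner floor at z = 5 mm), x and y along the sides.
- base: Black round sprue base, a straight-sided open cup 62 mm across and 26 mm high, walls 4 mm (mouth 54 mm across), inner floor 6 mm above its underside. A green wax tree, under 24 mm across, stands in its middle, rigidly attached, its top 54 mm above the underside. Loose, upright, about 0.12 kg. Origin: centre of its underside, z up.
- flask: The wider of two bare steel tubes: 46 mm outside, 40 mm inside, 60 mm high, open at both ends, standing upright on the bench. Loose, about 0.2 kg. It stands in the base's cup, round the tree, with 4 mm play all round, its underside on the cup's floor. Origin: centre of its underside, z up.
- collar: White plastic thick-walled ring, 60 mm across and 30 mm high. Its lower 12 mm is a thin skirt, 54 mm inside, which slips over the top of the flask with 4 mm play all round; above that its bore is 38 mm, and this step rests on the flask's rim. Loose, standing right way up, about 0.07 kg. Origin: centre of its underside (the skirt's lower edge), z up.
- cover: Brass cover: a disc 54 mm across and 6 mm thick, with an upright round knob on it 18 mm across and 20 mm high, and below it a plug 30 mm across and 6 mm deep, on which it stands on the bench. Overall 32 mm high. The plug goes into the collar's 38 mm bore until the disc lies on the collar. Loose, about 0.09 kg. Origin: centre of the plug's underside, z up.
- spare: The narrow steel tube, 30 mm outside, 25 mm inside, 42 mm high, standing on the steel block. Loose, to be left alone. Origin: centre of its underside, z up.
- block: Square steel bench block, fixed, 110 x 110 x 24 mm, on the side of the bench where the tray is not. Origin: centre of its underside, z up.
Things that resemble listed ones, but are neither listed nor needed, are in the scene too. Leave any brown look-alike of the tray alone.

How it is judged:
By the outcome, as a careful person would: the job done as asked, in the order asked, and still so for the second after the job is handed in, with the robot touching nothing.
It also fails if it takes over 96 s, if anything falls off the work surface, if the arm or the gripper's body presses on something with over 40 N, if the wrist force passes 120 N, or if a joint passes its speed limit or range.

## Working session

There is one attempt and no reset: what is moved stays moved. The work goes in short steps, Python scripts to look and compute and a tool call to move; the robot and the scene stay as the last step left them, time stands still between calls to the robot, and variables do not carry over. Pictures are saved under pics/ and viewed, at most 17 in all, crops included, and the job is handed in when it is done.

Besides the shell and the picture viewer there is one more tool, called after ">>>" as name(argument=value, ...), one argument or row to a line, values as JSON. apply_moves: Moves the arm, as the interface text tells. Its arguments: {"type":"object","properties":{"commands":{"type":"string"}},"required":["commands"]}

```bash
mkdir -p pics; ls
cat > h.py <<'E'
import numpy as np, cv2
from cell import telemetry, optics, manip
from scipy.spatial.transform import Rotation as Ro
def cloud(c):
    v,u=np.mgrid[0:420,0:560]; d=c["depth"]
    P=np.stack([(u-c["cx"])/c["fx"]*d,(v-c["cy"])/c["fy"]*d,d],-1)
    return (P-c["t"])@c["R"]
def ray(c,u,v,z):
    d=np.array([(u-c["cx"])/c["fx"],(v-c["cy"])/c["fy"],1])@c["R"]; o=-c["R"].T@c["t"]
    return o+d*(z-o[2])/d[2]
E
python3 - <<'E'
from h import *
s=telemetry.read_state(); print(s)
a=optics.capture("top");b=optics.capture("side")
np.save("top.npy",a,allow_pickle=True);np.save("side.npy",b,allow_pickle=True)
cv2.imwrite("pics/top.png",a["img"]);cv2.imwrite("pics/side.png",b["img"])
for c in(a,b):print(c["fx"],-c["R"].T@c["t"],c["R"].round(2).tolist(),(c["depth"]>0).mean())
print(optics.capture("wrist")["hand_eye"])
E
```

```text
pics
{'time': 0.0, 'joint_pos': array([-1.34167937e+00,  9.18847533e-02,  1.23192807e+00, -2.36440160e-05,
        1.81978862e+00, -5.67224656e-02]), 'joint_vel': array([ 6.94535551e-04, -1.82046051e-03, -5.62533634e-04, -1.50193292e-03,
       -6.88287855e-04, -5.51340758e-05]), 'tau': array([-5.25952310e-04, -4.58747005e+01, -4.18015623e+01, -1.68742076e-04,
        1.20026810e-02, -9.42930214e-07]), 'ee_pos': array([ 0.16908962, -0.57537871,  0.23011154]), 'orientation': array([-3.10758439e+00, -4.47174749e-01,  3.07323851e-04]), 'wrist_force': array([ 0.14719495, -0.20849434, -1.07275485]), 'moment': array([ 0.00383247,  0.03741616, -0.0679066 ]), 'grasp_force': 0.0, 'finger_gap': 0.08560401947226655}
522.1598579938575 [ 0.25624222 -0.03500192  1.15709562] [[0.02, -1.0, 0.02], [-0.98, -0.02, -0.19], [0.19, -0.01, -0.98]] 0.9962840136054422
389.4080645058323 [0.09200631 0.35511168 0.74945209] [[-0.73, -0.69, 0.01], [-0.55, 0.57, -0.61], [0.42, -0.45, -0.79]] 0.9958503401360544
[[-1.39805366e-04 -9.60093623e-01 -2.79678772e-01  7.02275076e-02]
 [ 9.99999813e-01 -3.00856838e-04  5.32916356e-04 -8.00271520e-04]
 [-5.95792866e-04 -2.79678645e-01  9.60093485e-01 -1.41007327e-01]
 [ 0.00000000e+00  0.00000000e+00  0.00000000e+00  1.00000000e+00]]
```

View pics/top.png

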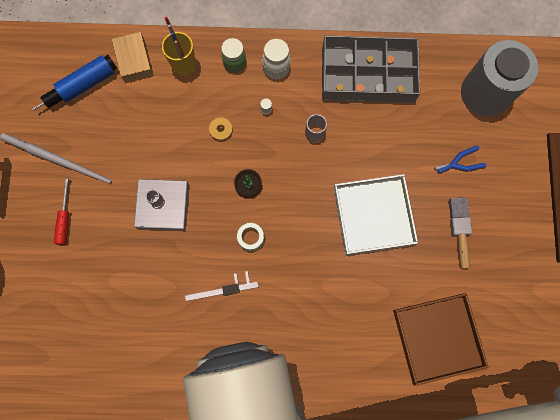

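View pics/side.png

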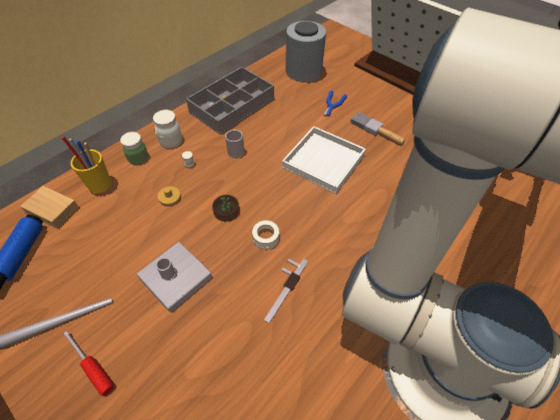

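Top view: silver tray (376,215) (the brown look-alike is at (440,338)); black base with tree (248,183); tubes at (316,127) on the bench and (155,199) on the block; white collar (250,237); brass cover (220,128). The wide tube standing on the bench (~22 px ≈ 46 mm) fits the flask, and the narrow one on the block is the spare. The crop should confirm this.

Run:
```python
from h import *
a=np.load("top.npy",allow_pickle=True).item();b=np.load("side.npy",allow_pickle=True).item()
cv2.imwrite("pics/crop.png",cv2.resize(a["img"][90:260,130:350],None,fx=3.4,fy=3.4,interpolation=cv2.INTER_CUBIC))
A=cloud(a);B=cloud(b)
P=np.concatenate([A.reshape(-1,3),B.reshape(-1,3)]);src=np.r_[np.zeros(A.size//3),np.ones(B.size//3)]
for n,(u,v),z,zl,zh,r in [("base",(248,183),.026,.021,.032,.045),("flask",(316,127),.06,.052,.068,.04),("collar",(250,237),.03,.024,.036,.045),("cover",(220,128),.012,.007,.017,.045),("spare",(155,199),.066,.058,.074,.03),("jar",(266,106),.03,.01,.08,.03)]:
    c=ray(a,u,v,z)
    for s in(0,1):
        m=(np.hypot(*(P[:,:2]-c[:2]).T)<r)&(P[:,2]>zl)&(P[:,2]<zh)&(src==s)
        q=P[m]
        if len(q)<8: print(n,s,"few",len(q));continue
        (x,y),R=cv2.minEnclosingCircle(q[:,:2].astype(np.float32))
        print(n,s,len(q),round(x*1e3,1),round(y*1e3,1),"R",round(R*1e3,1),"z",np.percentile(q[:,2]*1e3,[5,50,95]).round(1))
for n,(u,v),lo,hi,r in[("tray",(376,215),.018,.032,.13),("block",(165,210),.019,.029,.09)]:
    c=ray(a,u,v,.025)
    for s in(0,1):
        q=P[(np.hypot(*(P[:,:2]-c[:2]).T)<r)&(P[:,2]>lo)&(P[:,2]<hi)&(src==s)]
        print(n,s,cv2.minAreaRect((q[:,:2]*1e3).astype(np.float32)))
```

```text
base 0 166 559.1 38.4 R 31.1 z [22.2 26.5 30.4]
base 1 182 556.5 38.4 R 31.9 z [21.6 25.7 29.3]
flask 0 126 688.0 -112.3 R 23.7 z [52.8 58.8 62.7]
flask 1 125 686.4 -112.3 R 24.2 z [52.9 57.8 62. ]
collar 0 359 437.1 28.1 R 29.7 z [26.  30.3 34. ]
collar 1 337 435.5 27.8 R 30.6 z [25.6 30.  32.4]
cover 0 362 689.0 105.7 R 27.5 z [ 9.4 12.6 15.9]
cover 1 294 688.7 105.4 R 28.0 z [ 9.1 12.2 14.4]
spare 0 73 512.0 237.6 R 15.5 z [59.6 66.1 69.9]
spare 1 106 510.5 237.0 R 15.5 z [58.5 64.4 67.4]
jar 0 134 742.8 2.1 R 13.7 z [12.2 35.1 38.8]
jar 1 126 740.7 1.9 R 14.0 z [11.8 33.6 37.6]
tray 0 ((495.4721984863281, -248.7420196533203), (160.6066131591797, 162.0748291015625), 9.819762229919434)
tray 1 ((493.70458984375, -248.5355224609375), (160.90480041503906, 162.10089111328125), 10.051328659057617)
block 0 ((506.1043701171875, 228.78964233398438), (111.0153579711914, 110.8522720336914), 89.7193374633789)
block 1 ((503.7344665527344, 228.11697387695312), (110.22935485839844, 110.77369689941406), 89.38162231445312)
```

View pics/crop.png

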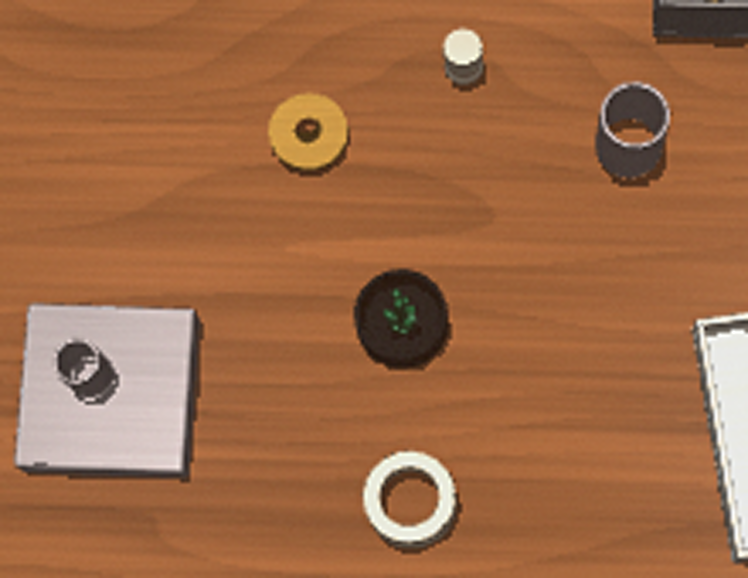

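The crop confirms the names: flask at (633,130), black base with green tree at (402,317), collar at (410,500), brass cover at (309,130), and the spare on the block at (88,370), which I leave alone.

```bash
cat >> h.py <<'E'
def go(*xyz):
    s=telemetry.read_state();R=Ro.from_rotvec(s["orientation"])
    d=R.inv().apply(np.array(xyz)-s["ee_pos"]*1e3)
    print("t",round(s["time"],2),"pos",(s["ee_pos"]*1e3).round(1),"F",s["wrist_force"].round(1),"gap",round(s["finger_gap"]*1e3,1),"gf",round(float(s["grasp_force"]),1))
    e=(R*Ro.from_rotvec([-3.10758,-.44717,0]).inv()).as_rotvec(degrees=True)
    print("tilt",e.round(2),"delta tool",d.round(1),"rows",(np.linalg.norm(d)/41.7).round(1))
def wrist(name=None):
    s=telemetry.read_state();c=optics.capture("wrist");H=c["hand_eye"]
    Rt=Ro.from_rotvec(s["orientation"]).as_matrix()
    Rw=Rt@H[:3,:3];tw=Rt@H[:3,3]+s["ee_pos"]
    c["R"]=Rw.T;c["t"]=-Rw.T@tw
    if name:cv2.imwrite("pics/"+name,c["img"])
    return c
def circ(P,c0,zl,zh,r):
    P=P.reshape(-1,3);m=(np.hypot(*(P[:,:2]-np.array(c0)/1e3).T)<r/1e3)&(P[:,2]>zl/1e3)&(P[:,2]<zh/1e3)
    q=P[m]*1e3
    if len(q)<8:return len(q)
    # algebraic fit to outer boundary (convex hull)
    (x,y),R=cv2.minEnclosingCircle(q[:,:2].astype(np.float32))
    lo,hi=np.percentile(q[:,:2],[.5,99.5],axis=0)
    return len(q),np.round([x,y,R],1),"bbox mid",((lo+hi)/2).round(1),"z",np.percentile(q[:,2],[5,50,95]).round(1)
E
python3 -c "
from h import *
go(558,38.4,200)"
```

```text
t 0.15 pos [ 169.1 -575.4  230.4] F [-0.1 -0.1 -0.1] gap 85.5 gf 0.0
tilt [-0.03  0.   -0.  ] delta tool [ 546.2 -479.3   31.2] rows 17.4
```

>>> apply_moves(
  commands="0 0 0 27.5 -24 1.5 85;0 0 0 27.5 -24 1.5 85;0 0 0 27.5 -24 1.5 85;0 0 0 27.5 -24 1.5 85;0 0 0 27.5 -24 1.5 85;0 0 0 27.5 -24 1.5 85;0 0 0 27.5 -24 1.5 85;0 0 0 27.5 -24 1.5 85;0 0 0 27.5 -24 1.5 85;0 0 0 27.5 -24 1.5 85;0 0 0 27.5 -24 1.5 85;0 0 0 27.5 -24 1.5 85;0 0 0 27.5 -24 1.5 85;0 0 0 27.5 -24 1.5 85;0 0 0 27.5 -24 1.5 85;0 0 0 27.5 -24 1.5 85;0 0 0 27.5 -24 1.5 85;0 0 0 27.5 -24 1.5 85;0 0 0 27.5 -24 1.5 85;0 0 0 22 -22 1.5 85",
)

```text
time: 1.82
ee_pos: [0.5576, 0.0387, 0.2006]
orientation: [-3.109, -0.449, 0.001]
wrist_force: [0.1, -0.4, -0.9]
finger_gap: 0.0852
grasp_force: 0.0
```

>>> apply_moves(
  commands="0 0 0 0 0 0 85;0 0 0 0 0 0 85",
)

```text
time: 1.98
ee_pos: [0.5568, 0.0379, 0.2001]
orientation: [-3.109, -0.452, 0.003]
wrist_force: [-0.6, -0.3, -0.4]
finger_gap: 0.085
grasp_force: 0.0
```

```bash
python3 -c "
from h import *
c=wrist('w1.png');P=cloud(c);print(circ(P,(558,38),21,32,45),circ(P,(558,38),35,60,25));go(558,38.4,120)"
```

```text
(834, array([558.2,  37.4,  30.9]), 'bbox mid', array([558.2,  37.4]), 'z', array([22.4, 24.1, 29.8])) (178, array([558. ,  37.5,  11.1]), 'bbox mid', array([559.4,  36.5]), 'z', array([40. , 44.3, 51.1]))
t 2.03 pos [556.6  36.7 200.6] F [-0.7 -0.6 -0.3] gap 85.0 gf 0.0
tilt [-0.14  0.07  0.07] delta tool [ 1.9 -1.2 80.6] rows 1.9
```

View pics/w1.png

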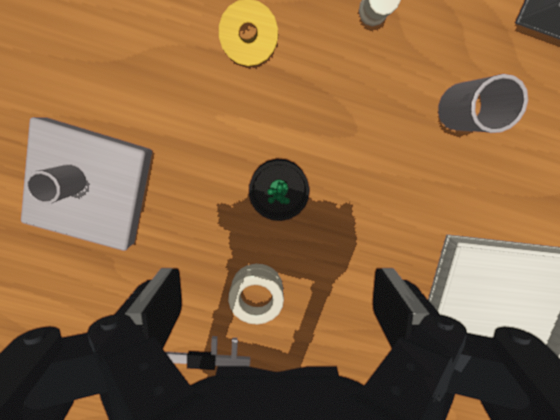

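The wrist view shows the base at (279,190) with the tree in its middle, and it agrees with the other views: (558.2, 37.4). I descend next.

>>> apply_moves(
  commands="0 0 0 1.5 0 30 85;0 0 0 0 0 30 85;0 0 0 0 0 30 85;0 0 0 0 0 30 85;0 0 0 0 0 30 85;0 0 0 0 0 15 85;0 0 0 0 0 10 85;0 0 0 0 0 0 85;0 0 0 0 0 0 85",
)

```text
time: 2.78
ee_pos: [0.5584, 0.036, 0.027]
orientation: [3.11, 0.446, 0.001]
wrist_force: [-0.1, 0.2, 1.0]
finger_gap: 0.0852
grasp_force: 0.0
```

```bash
python3 -c "
from h import *
go(558.2,37.5,-1)"
```

```text
t 2.78 pos [558.4  36.   27. ] F [-0.1  0.2  1. ] gap 85.2 gf 0.0
tilt [-0.12 -0.05 -0.07] delta tool [ 0.2 -1.5 28. ] rows 0.7
```

>>> apply_moves(
  commands="0 0 0 0 -1 10 85;0 0 0 0 0 10 85;0 0 0 0 0 7 85;0 0 0 0 0 0 75;0 0 0 0 0 0 70;0 0 0 0 0 0 66;0 0 0 0 0 0 60;0 0 0 0 0 0 55;0 0 0 0 0 0 50;0 0 0 0 0 0 50;0 0 0 0 0 0 50",
)

```text
time: 3.7
ee_pos: [0.5587, 0.0378, 0.0004]
orientation: [3.109, 0.447, 0.003]
wrist_force: [-1.1, -0.7, 5.6]
finger_gap: 0.06
grasp_force: 65.3
```

>>> apply_moves(
  commands="0 0 0 0 0 -5 50;0 0 0 0 0 -10 50;0 0 0 0 0 -20 50;0 0 0 0 0 -25 50;0 0 0 0 0 -20 50;0 0 0 0 0 -5 50;0 0 0 0 0 0 50;0 0 0 0 0 0 50",
)

```text
time: 4.37
ee_pos: [0.5576, 0.0378, 0.0835]
orientation: [-3.109, -0.447, 0.001]
wrist_force: [0.4, -0.3, -1.1]
finger_gap: 0.0597
grasp_force: 64.8
```

```bash
python3 -c "
from h import *
go(494.6,-248.6,85);c=wrist('w2.png')"
```

```text
t 4.37 pos [557.6  37.8  83.5] F [ 0.4 -0.3 -1.1] gap 59.7 gf 64.8
tilt [-0.11  0.03 -0.  ] delta tool [-141.2  257.    -1.4] rows 7.0
```

View pics/w2.png

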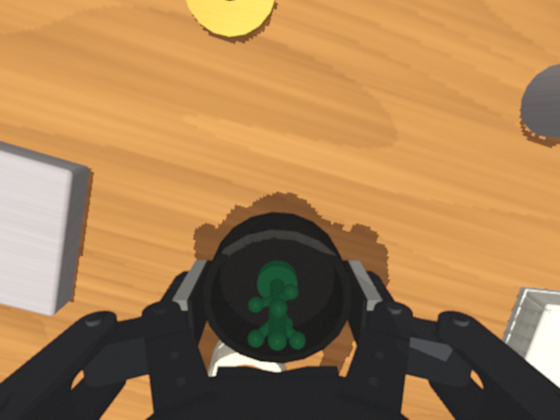

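The base is held upright at (280,285) with the tree untouched. I carry it over the tray.

>>> apply_moves(
  commands="0 0 0 -5 9 0 50;0 0 0 -9 16 0 50;0 0 0 -12.2 22.2 0 50;0 0 0 -13 23.5 0 50;0 0 0 -13 23.5 0 50;0 0 0 -13 23.5 0 50;0 0 0 -13 23.5 0 50;0 0 0 -13 23.5 0 50;0 0 0 -13 23.5 0 50;0 0 0 -13 23.5 0 50;0 0 0 -12 22 0 50;0 0 0 -9 16 0 50;0 0 0 -6 10.3 0 50;0 0 0 0 0 0 50;0 0 0 0 0 0 50;0 0 0 0 0 0 50",
)

```text
time: 5.75
ee_pos: [0.4928, -0.2516, 0.0837]
orientation: [-3.108, -0.448, 0.001]
wrist_force: [-0.3, 0.6, -2.3]
finger_gap: 0.0597
grasp_force: 64.8
```

```bash
python3 -c "
from h import *
go(494.6,-248.6,6)"
```

```text
t 5.75 pos [ 492.8 -251.6   83.7] F [-0.3  0.6 -2.3] gap 59.7 gf 64.8
tilt [-0.05  0.03  0.02] delta tool [ 2.6 -2.2 77.7] rows 1.9
```

>>> apply_moves(
  commands="0 0 0 2.5 -2 10 50;0 0 0 0 0 15 50;0 0 0 0 0 15 50;0 0 0 0 0 15 50;0 0 0 0 0 10 50;0 0 0 0 0 4 50;0 0 0 0 0 2 50;0 0 0 0 0 2 50;0 0 0 0 0 0 50;0 0 0 0 0 0 50",
)

```text
time: 6.58
ee_pos: [0.4952, -0.2499, 0.0121]
orientation: [3.109, 0.447, 0.002]
wrist_force: [0.3, 0.0, -1.3]
finger_gap: 0.0598
grasp_force: 64.9
```

>>> apply_moves(
  commands="0 0 0 0 0 2 50;0 0 0 0 0 1 50;0 0 0 0 0 1 50;0 0 0 0 0 1 50;0 0 0 0 0 0 50;0 0 0 0 0 0 50",
)

```text
time: 7.08
ee_pos: [0.4947, -0.2496, 0.0062]
orientation: [-3.109, -0.447, 0.0]
wrist_force: [0.6, -0.3, -1.0]
finger_gap: 0.0598
grasp_force: 64.9
```

>>> apply_moves(
  commands="0 0 0 0 0 0.7 50;0 0 0 0 0 0.7 50;0 0 0 0 0 0 50",
)

```text
time: 7.33
ee_pos: [0.4948, -0.2497, 0.0054]
orientation: [3.109, 0.447, 0.0]
wrist_force: [-1.8, 1.2, 2.0]
finger_gap: 0.0596
grasp_force: 65.1
```

>>> apply_moves(
  commands="0 0 0 0 0 0.5 50;0 0 0 0 0 0 50;0 0 0 0 0 0 58;0 0 0 0 0 0 61;0 0 0 0 0 0 64;0 0 0 0 0 0 68;0 0 0 0 0 0 75;0 0 0 0 0 0 75;0 0 0 0 0 0 75;0 0 0 0 0 0 75",
)

```text
time: 8.17
ee_pos: [0.4947, -0.2497, 0.0043]
orientation: [-3.11, -0.447, 0.0]
wrist_force: [-0.7, 0.3, -0.5]
finger_gap: 0.0752
grasp_force: 0.0
```

>>> apply_moves(
  commands="0 0 0 0 0 -10 75;0 0 0 0 0 -20 75;0 0 0 0 0 -30 75;0 0 0 0 0 -35 75;0 0 0 0 0 -35 75;0 0 0 0 0 -35 75;0 0 0 0 0 -30 75;0 0 0 0 0 0 75;0 0 0 0 0 0 75;0 0 0 0 0 0 75",
)

```text
time: 9.0
ee_pos: [0.4946, -0.2496, 0.1994]
orientation: [3.11, 0.447, 0.0]
wrist_force: [-0.5, -0.6, -0.4]
finger_gap: 0.0757
grasp_force: 0.0
```

```bash
python3 -c "
from h import *
c=wrist('w3.png');P=cloud(c);print(circ(P,(495,-249),27,38,40),circ(P,(495,-249),40,65,25))
q=P.reshape(-1,3);q=q[(np.hypot(*(q[:,:2]-[.4946,-.2486]).T)<.13)&(q[:,2]>.018)&(q[:,2]<.032)&(np.hypot(*(q[:,:2]-[.4946,-.2486]).T)>.06)]
print(cv2.minAreaRect((q[:,:2]*1e3).astype(np.float32)))
t=optics.capture('top');print(circ(cloud(t),(495,-249),27,38,40));print(circ(cloud(t),(687,-112.3),52,68,40))
go(687,-112.3,200)"
```

```text
(840, array([ 494.5, -249.1,   31. ]), 'bbox mid', array([ 494.7, -248.8]), 'z', array([27.8, 29.2, 35.2])) (181, array([ 495. , -248.9,   11. ]), 'bbox mid', array([ 495.9, -249.8]), 'z', array([44.8, 49.3, 55.8]))
((494.2945556640625, -249.4989776611328), (159.96250915527344, 160.2643585205078), 9.804487228393555)
(122, array([ 495.4, -248.2,   31.1]), 'bbox mid', array([ 493.8, -248.4]), 'z', array([27.7, 31.1, 35.7]))
(129, array([ 688.1, -112.3,   23.2]), 'bbox mid', array([ 688.1, -111.9]), 'z', array([52.7, 58.5, 62.2]))
t 9.1 pos [ 494.2 -249.3  197.7] F [-0.1 -0.1  0.3] gap 74.5 gf 0.0
tilt [-0.03  0.13 -0.  ] delta tool [223.6 -77.1  -2.6] rows 5.7
```

View pics/w3.png

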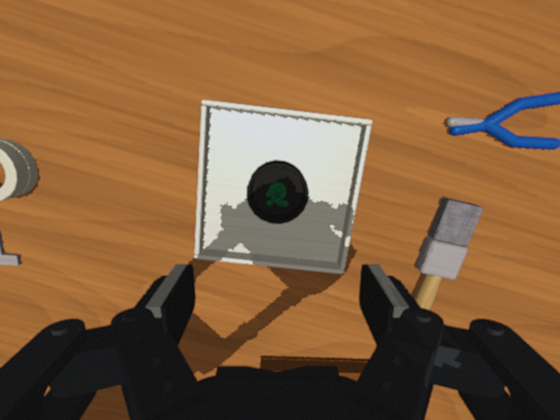

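The base stands upright in the middle of the tray at (278,192), centre (494.6, -249.0). The flask is next.

>>> apply_moves(
  commands="0 0 0 14 -5 0 75;0 0 0 26 -9 0 75;0 0 0 32 -11 0 75;0 0 0 36 -12.4 0 75;0 0 0 36 -12.4 0 75;0 0 0 32 -11 0 75;0 0 0 26 -9 0 75;0 0 0 18 -6.2 0 75;0 0 0 3 -1 0 75;0 0 0 0 0 0 75;0 0 0 0 0 0 75;0 0 0 0 0 0 75",
)

```text
time: 10.1
ee_pos: [0.6864, -0.1135, 0.1991]
orientation: [-3.11, -0.446, 0.001]
wrist_force: [-0.4, -0.8, -0.8]
finger_gap: 0.075
grasp_force: 0.0
```

```bash
python3 -c "
from h import *
c=wrist('w4.png');P=cloud(c);print(circ(P,(688,-112.3),54,68,40));print(circ(P,(688,-112.3),5,50,40));go(688,-112.3,30)"
```

```text
(563, array([ 687.7, -113.2,   22.9]), 'bbox mid', array([ 687.7, -113.2]), 'z', array([55.2, 58. , 59.1]))
(846, array([ 689.3, -112.5,   22.2]), 'bbox mid', array([ 689. , -111.9]), 'z', array([ 7.5, 29.7, 48.2]))
t 10.15 pos [ 686.3 -113.8  199.5] F [-0.3  0.5 -0.2] gap 75.0 gf 0.0
tilt [-0.13 -0.01 -0.07] delta tool [  2.   -1.  169.5] rows 4.1
```

>>> apply_moves(
  commands="0 0 0 1.5 0 20 75;0 0 0 0 0 35 75;0 0 0 0 0 35 75;0 0 0 0 0 30 75;0 0 0 0 0 20 75;0 0 0 0 0 15 75;0 0 0 0 0 10 75;0 0 0 0 0 4 75;0 0 0 0 0 0 75;0 0 0 0 0 0 75",
)

```text
time: 10.98
ee_pos: [0.6892, -0.1128, 0.0322]
orientation: [3.109, 0.447, 0.004]
wrist_force: [1.0, -0.5, 0.5]
finger_gap: 0.0749
grasp_force: 0.0
```

>>> apply_moves(
  commands="0 0 0 0 0 0 65;0 0 0 0 0 0 56;0 0 0 0 0 0 50;0 0 0 0 0 0 46;0 0 0 0 0 0 38;0 0 0 0 0 0 36;0 0 0 0 0 0 36;0 0 0 0 0 0 36;0 0 0 0 0 0 36",
)

```text
time: 11.73
ee_pos: [0.6893, -0.1129, 0.0319]
orientation: [3.108, 0.447, 0.004]
wrist_force: [0.8, -1.3, 5.2]
finger_gap: 0.0441
grasp_force: 61.7
```

>>> apply_moves(
  commands="0 0 0 0 0 -5 36;0 0 0 0 0 -12 36;0 0 0 0 0 -20 36;0 0 0 0 0 -25 36;0 0 0 0 0 -20 36;0 0 0 0 0 -12 36;0 0 0 0 0 -4 36;0 0 0 0 0 0 36;0 0 0 0 0 0 36",
)

```text
time: 12.48
ee_pos: [0.688, -0.1123, 0.1269]
orientation: [-3.109, -0.447, 0.003]
wrist_force: [0.4, -0.5, -3.4]
finger_gap: 0.0446
grasp_force: 61.3
```

```bash
python3 -c "
from h import *
c=wrist('w5.png');P=cloud(c)
s=telemetry.read_state();e=s['ee_pos']*1e3;R=Ro.from_rotvec(s['orientation'])
Q=R.inv().apply((P.reshape(-1,3)*1e3-e));print(circ(Q/1e3,(0,0),-34,-24,30));print(circ(Q/1e3,(0,0),-40,0,26))
go(494.6,-249,e[2])"
```

```text
(3598, array([ 4. , -0.1, 28.7]), 'bbox mid', array([-1.2, -0.1]), 'z', array([-32.1, -26.9, -24.5]))
(9537, array([ 0.1, -0. , 26. ]), 'bbox mid', array([-0.8, -0.4]), 'z', array([-38.2, -21.9,  -2.8]))
t 12.53 pos [ 687.7 -112.3  126.2] F [ 0.4  0.3 -2.6] gap 44.5 gf 61.3
tilt [-0.07  0.17 -0.  ] delta tool [-223.8   76.7    0.5] rows 5.7
```

View pics/w5.png

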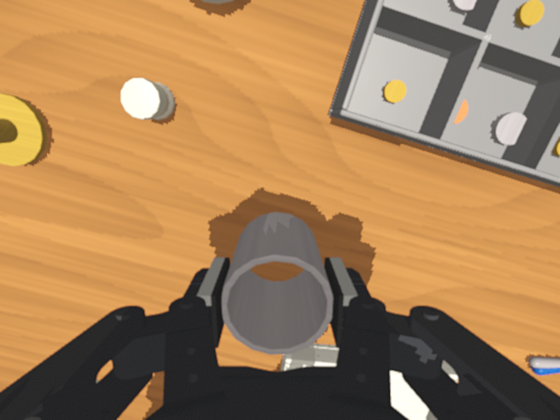

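The flask is held upright, with its rim centred near (277,303). I'll work out its offset from the TCP while carrying it to the tray.

>>> apply_moves(
  commands="0 0 0 -9 3 0 36;0 0 0 -16 5.5 0 36;0 0 0 -22 7.5 0 36;0 0 0 -24 8.2 0 36;0 0 0 -24 8.2 0 36;0 0 0 -24 8.2 0 36;0 0 0 -24 8.2 0 36;0 0 0 -24 8.2 0 36;0 0 0 -22 7.5 0 36;0 0 0 -16 5.5 0 36;0 0 0 -10 3.5 0 36;0 0 0 -6 2 0 36;0 0 0 -2 1 0 36;0 0 0 0 0 0 36;0 0 0 0 0 0 36;0 0 0 0 0 0 36",
)

```text
time: 13.87
ee_pos: [0.4966, -0.2482, 0.1282]
orientation: [-3.109, -0.449, -0.0]
wrist_force: [-0.5, 0.2, -1.9]
finger_gap: 0.0439
grasp_force: 61.3
```

```bash
python3 -c "
from h import *
c=wrist('w6.png');H=c['hand_eye'];d=c['depth']
def tool(u,v,z):
    r=H[:3,:3]@[(u-c['cx'])/c['fx'],(v-c['cy'])/c['fy'],1];o=H[:3,3]*1e3;return (o+r*(z-o[2])/r[2]).round(1)
for p in[(277,353),(277,254),(222,303),(332,303)]:print(p,tool(*p,-28))
v,u=np.mgrid[0:420,0:560];Q=np.stack([(u-c['cx'])/c['fx']*d,(v-c['cy'])/c['fy']*d,d],-1)@H[:3,:3].T+H[:3,3];Q=Q.reshape(-1,3)*1e3
q=Q[(abs(Q[:,1])<12)&(abs(Q[:,2]+28)<2)&(abs(Q[:,0])<27)];print(len(q),np.percentile(q[:,0],[0,1,50,99,100]).round(1))
P=cloud(c);print('tree',circ(P,(495,-249),40,58,13),circ(P,(495,-249),27,34,32))
go(494.6,-249,70)"
```

```text
(277, 353) [-22.5  -0.7 -28. ]
(277, 254) [ 21.6  -0.7 -28. ]
(222, 303) [  0.9 -22.2 -28. ]
(332, 303) [  0.8  20.9 -28. ]
584 [-24.6 -23.9  16.3  20.8  21.2]
tree (14, array([ 504.4, -246.8,    2.1]), 'bbox mid', array([ 504.8, -246.8]), 'z', array([47.5, 48.7, 49.5])) (771, array([ 494.6, -249. ,   30.9]), 'bbox mid', array([ 501.1, -249. ]), 'z', array([27.7, 29. , 30.2]))
t 13.92 pos [ 496.6 -248.2  128.2] F [-0.2 -0.4 -2.7] gap 44.3 gf 61.3
tilt [-0.1  -0.01  0.06] delta tool [-2.2  0.2 58.2] rows 1.4
```

View pics/w6.png

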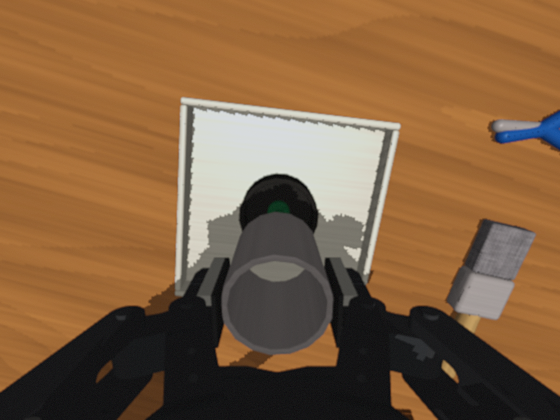

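The flask hangs over the base, whose far rim shows at (278,178), and sits 0.8 mm behind the TCP. I correct for that and lower.

>>> apply_moves(
  commands="0 0 0 -1.5 0.5 5 36;0 0 0 0 0 10 36;0 0 0 0 0 10 36;0 0 0 0 0 6 36;0 0 0 0 0 0 36;0 0 0 0 0 0 36",
)

```text
time: 14.42
ee_pos: [0.4943, -0.2494, 0.0963]
orientation: [-3.108, -0.447, 0.002]
wrist_force: [-0.5, 0.0, -1.9]
finger_gap: 0.044
grasp_force: 61.3
```

```bash
python3 -c "
from h import *
go(495.4,-248.8,43)"
```

```text
t 14.42 pos [ 494.3 -249.4   96.3] F [-0.5  0.  -1.9] gap 44.0 gf 61.3
tilt [-0.06  0.08 -0.01] delta tool [ 1.3 -0.2 53.3] rows 1.3
```

>>> apply_moves(
  commands="0 0 0 1 0 8 36;0 0 0 0 0 8 36;0 0 0 0 0 8 36;0 0 0 0 0 6 36;0 0 0 0 0 4 36;0 0 0 0 0 3 36;0 0 0 0 0 3 36;0 0 0 0 0 2 36;0 0 0 0 0 0 36",
)

```text
time: 15.17
ee_pos: [0.4956, -0.2493, 0.055]
orientation: [-3.109, -0.447, 0.001]
wrist_force: [-0.2, -0.5, -1.6]
finger_gap: 0.0442
grasp_force: 61.4
```

Inside the cup with no contact; lowering the last 12 mm.

>>> apply_moves(
  commands="0 0 0 0 0 3 36;0 0 0 0 0 3 36;0 0 0 0 0 2 36;0 0 0 0 0 1 36;0 0 0 0 0 1 36;0 0 0 0 0 0.6 36;0 0 0 0 0 0 36;0 0 0 0 0 0 36",
)

```text
time: 15.83
ee_pos: [0.4958, -0.2494, 0.0449]
orientation: [3.109, 0.447, 0.0]
wrist_force: [-0.5, -0.2, -1.4]
finger_gap: 0.0441
grasp_force: 61.4
```

>>> apply_moves(
  commands="0 0 0 0 0 0.7 36;0 0 0 0 0 0.7 36;0 0 0 0 0 0 36;0 0 0 0 0 0 36",
)

```text
time: 16.17
ee_pos: [0.4957, -0.2494, 0.0433]
orientation: [-3.11, -0.447, 0.0]
wrist_force: [-0.4, -0.6, -2.2]
finger_gap: 0.0438
grasp_force: 61.4
```

>>> apply_moves(
  commands="0 0 0 0 0 0.7 36;0 0 0 0 0 0.5 36;0 0 0 0 0 0 36;0 0 0 0 0 0 36",
)

```text
time: 16.5
ee_pos: [0.4958, -0.2494, 0.0429]
orientation: [3.109, 0.447, 0.001]
wrist_force: [-1.9, 1.7, 3.5]
finger_gap: 0.044
grasp_force: 61.8
```

>>> apply_moves(
  commands="0 0 0 0 0 0 42;0 0 0 0 0 0 45;0 0 0 0 0 0 48;0 0 0 0 0 0 52;0 0 0 0 0 0 58;0 0 0 0 0 0 66;0 0 0 0 0 0 66;0 0 0 0 0 0 66",
)

```text
time: 17.17
ee_pos: [0.4957, -0.2494, 0.042]
orientation: [-3.11, -0.447, 0.0]
wrist_force: [0.0, 0.5, 0.6]
finger_gap: 0.0659
grasp_force: 0.0
```

>>> apply_moves(
  commands="0 0 0 0 0 -10 66;0 0 0 0 0 -20 66;0 0 0 0 0 -30 66;0 0 0 0 0 -30 66;0 0 0 0 0 -30 66;0 0 0 0 0 -30 66;0 0 0 0 0 -20 66;0 0 0 0 0 0 66;0 0 0 0 0 0 66;0 0 0 0 0 0 66",
)

```text
time: 18.0
ee_pos: [0.4955, -0.2493, 0.2117]
orientation: [-3.109, -0.447, 0.001]
wrist_force: [0.3, 0.1, -0.4]
finger_gap: 0.066
grasp_force: 0.0
```

```bash
python3 -c "
from h import *
c=wrist('w7.png');P=cloud(c);print(circ(P,(495,-249),64,78,40),circ(P,(495,-249),27,34,36))
t=optics.capture('top');print(circ(cloud(t),(495,-249),64,78,40));print(circ(cloud(t),(437,28),24,36,45))
t=optics.capture('side');print(circ(cloud(t),(495,-249),64,78,40));print(circ(cloud(t),(437,28),24,36,45))
go(436.5,28,200)"
```

```text
(584, array([ 494.1, -249.1,   23. ]), 'bbox mid', array([ 494.4, -249.1]), 'z', array([65.4, 68.9, 70.1])) (599, array([ 494.7, -248.9,   30.8]), 'bbox mid', array([ 499.5, -248.9]), 'z', array([27.6, 29.2, 33. ]))
(105, array([ 495.5, -248. ,   23.6]), 'bbox mid', array([ 494.6, -248.2]), 'z', array([65.5, 70.1, 74.1]))
(358, array([437.3,  28.2,  30. ]), 'bbox mid', array([437.,  28.]), 'z', array([26.1, 30.2, 33.9]))
(115, array([ 492.1, -248.9,   25.2]), 'bbox mid', array([ 492.5, -247.7]), 'z', array([64.6, 69.7, 73.1]))
(337, array([435.2,  27.6,  30.1]), 'bbox mid', array([435. ,  28.1]), 'z', array([25.3, 30. , 32.2]))
t 18.15 pos [ 495.2 -249.1  210.4] F [-0.5  0.6 -0.4] gap 65.9 gf 0.0
tilt [-0.03  0.13 -0.  ] delta tool [  21.8 -282.4   11. ] rows 6.8
```

View pics/w7.png

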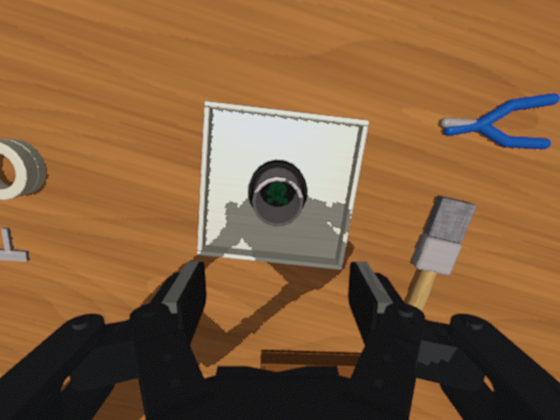

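The flask stands home, round the tree, at (277,195), with its centre at (494.3, -249.1). Next is the collar.

>>> apply_moves(
  commands="0 0 0 1 -12 0 80;0 0 0 1.8 -24 1 80;0 0 0 2.5 -32 1 80;0 0 0 2.8 -36 1 80;0 0 0 2.8 -36 1 80;0 0 0 2.8 -36 1 80;0 0 0 2.7 -34 1 80;0 0 0 2.2 -30 1 80;0 0 0 1.5 -23 1 80;0 0 0 1 -13 1 80;0 0 0 0.7 -6 1 80;0 0 0 0 0 0 80;0 0 0 0 0 0 80;0 0 0 0 0 0 80",
)

```text
time: 19.32
ee_pos: [0.4371, 0.0267, 0.202]
orientation: [3.109, 0.446, -0.001]
wrist_force: [0.1, -1.1, -0.1]
finger_gap: 0.08
grasp_force: 0.0
```

```bash
python3 -c "
from h import *
c=wrist();P=cloud(c);print(circ(P,(436.5,28),24,36,45));go(436.3,28,2)"
```

```text
(1676, array([436.2,  27.2,  30. ]), 'bbox mid', array([436.7,  27.3]), 'z', array([26.4, 28.1, 29.3]))
t 19.37 pos [437.2  26.6 202. ] F [-0.9  0.6 -0.2] gap 80.2 gf 0.0
tilt [-0.13  0.   -0.07] delta tool [ -0.4  -1.7 200. ] rows 4.8
```

>>> apply_moves(
  commands="0 0 0 -0.5 -1 20 80;0 0 0 0 0 35 80;0 0 0 0 0 35 80;0 0 0 0 0 35 80;0 0 0 0 0 30 80;0 0 0 0 0 20 80;0 0 0 0 0 12 80;0 0 0 0 0 8 80;0 0 0 0 0 4 80;0 0 0 0 0 0 80;0 0 0 0 0 0 80",
)

```text
time: 20.28
ee_pos: [0.4373, 0.028, 0.0045]
orientation: [3.109, 0.447, 0.003]
wrist_force: [-0.0, -0.7, 0.0]
finger_gap: 0.0801
grasp_force: 0.0
```

>>> apply_moves(
  commands="0 0 0 0 0 0 74;0 0 0 0 0 0 68;0 0 0 0 0 0 64;0 0 0 0 0 0 60;0 0 0 0 0 0 52;0 0 0 0 0 0 50;0 0 0 0 0 0 50;0 0 0 0 0 0 50;0 0 0 0 0 0 50",
)

```text
time: 21.03
ee_pos: [0.4371, 0.028, 0.0048]
orientation: [3.109, 0.447, 0.003]
wrist_force: [-2.4, -0.5, 7.6]
finger_gap: 0.0588
grasp_force: 62.9
```

>>> apply_moves(
  commands="0 0 0 0 0 -5 50;0 0 0 0 0 -12 50;0 0 0 0 0 -22 50;0 0 0 0 0 -30 50;0 0 0 0 0 -30 50;0 0 0 0 0 -15 50;0 0 0 0 0 -6 50;0 0 0 0 0 0 50;0 0 0 0 0 0 50",
)

```text
time: 21.78
ee_pos: [0.4361, 0.0282, 0.1226]
orientation: [-3.109, -0.447, 0.001]
wrist_force: [-0.1, -0.5, -1.0]
finger_gap: 0.0592
grasp_force: 64.4
```

```bash
python3 -c "
from h import *
c=wrist('w8.png');H=c['hand_eye'];d=c['depth']
v,u=np.mgrid[0:420,0:560];Q=np.stack([(u-c['cx'])/c['fx']*d,(v-c['cy'])/c['fy']*d,d],-1)@H[:3,:3].T+H[:3,3];Q=Q.reshape(-1,3)*1e3
w=(c['img'].min(2)>120).ravel()
q=Q[w&(abs(Q[:,1])<26)&(Q[:,2]<-20)&(Q[:,2]>-36)&(abs(Q[:,0])<36)];print(len(q),np.percentile(q[:,2],[5,50,95]).round(1),cv2.minEnclosingCircle(q[:,:2].astype(np.float32)),np.percentile(q[:,0],[0,1,99,100]))
go(494.3,-249.1,116)"
```

```text
7865 [-24.2 -23.3 -22.1] ((-1.2655411958694458, -0.8665664792060852), 30.138103485107422) [-31.20427609 -28.98777373  27.81039341  28.76993436]
t 21.83 pos [435.7  28.2 121.7] F [-0.5 -0.4 -0.7] gap 58.7 gf 64.4
tilt [-0.11  0.12  0.  ] delta tool [-21.9 282.6   5.5] rows 6.8
```

View pics/w8.png

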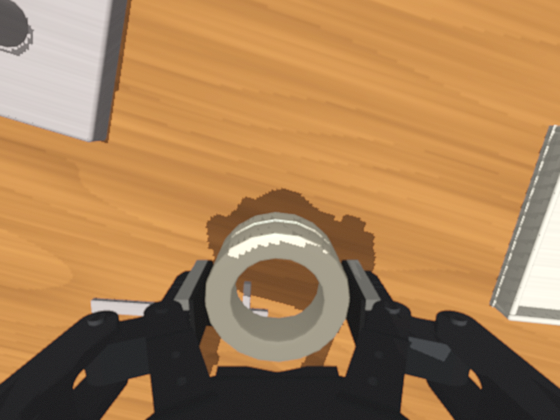

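The collar is held level at (279,287), about 1 mm behind the TCP. I carry it over.

>>> apply_moves(
  commands="0 0 0 -0.7 9 0 50;0 0 0 -1.3 17 0 50;0 0 0 -1.8 24 0 50;0 0 0 -2 27 0 50;0 0 0 -2 27 0 50;0 0 0 -2 27 0 50;0 0 0 -2 27 0 50;0 0 0 -2 27 0 50;0 0 0 -2 27 0 50;0 0 0 -2 24 0 50;0 0 0 -1.5 20 0 50;0 0 0 -1 14 0 50;0 0 0 -0.7 8 0 50;0 0 0 -0.5 4 0 50;0 0 0 0 0 0 50;0 0 0 0 0 0 50;0 0 0 0 0 0 50",
)

```text
time: 23.25
ee_pos: [0.4953, -0.2476, 0.1232]
orientation: [-3.109, -0.449, -0.0]
wrist_force: [0.2, 0.9, -0.6]
finger_gap: 0.0585
grasp_force: 64.4
```

```bash
python3 -c "
from h import *
go(495.4,-249.4,64)"
```

```text
t 23.25 pos [ 495.3 -247.6  123.2] F [ 0.2  0.9 -0.6] gap 58.5 gf 64.4
tilt [-0.09 -0.02  0.06] delta tool [-0.4  1.8 59.2] rows 1.4
```

>>> apply_moves(
  commands="0 0 0 -0.3 1.5 6 50;0 0 0 0 0 10 50;0 0 0 0 0 10 50;0 0 0 0 0 6 50;0 0 0 0 0 4 50;0 0 0 0 0 2 50;0 0 0 0 0 0 50;0 0 0 0 0 0 50",
)

```text
time: 23.92
ee_pos: [0.4954, -0.25, 0.0853]
orientation: [3.11, 0.447, 0.0]
wrist_force: [-0.3, -1.0, -1.0]
finger_gap: 0.0583
grasp_force: 64.4
```

```bash
python3 -c "
from h import *
go(495.4,-249.4,64)"
```

```text
t 23.92 pos [ 495.4 -250.    85.3] F [-0.3 -1.  -1. ] gap 58.3 gf 64.4
tilt [-0.12 -0.02 -0.  ] delta tool [ 0.1 -0.6 21.3] rows 0.5
```

>>> apply_moves(
  commands="0 0 0 0 -0.5 4 50;0 0 0 0 0 3 50;0 0 0 0 0 2 50;0 0 0 0 0 2 50;0 0 0 0 0 1.5 50;0 0 0 0 0 1.5 50;0 0 0 0 0 0 50;0 0 0 0 0 0 50",
)

```text
time: 24.58
ee_pos: [0.4952, -0.2495, 0.0711]
orientation: [-3.11, -0.447, 0.0]
wrist_force: [-0.7, -0.6, -0.6]
finger_gap: 0.0586
grasp_force: 64.4
```

The skirt is about 5 mm over the rim with no force. I continue lowering.

>>> apply_moves(
  commands="0 0 0 0 0 2 50;0 0 0 0 0 1.5 50;0 0 0 0 0 1 50;0 0 0 0 0 1 50;0 0 0 0 0 0 50;0 0 0 0 0 0 50",
)

```text
time: 25.08
ee_pos: [0.4952, -0.2495, 0.0656]
orientation: [-3.109, -0.447, 0.0]
wrist_force: [-0.6, 0.5, -1.3]
finger_gap: 0.0587
grasp_force: 64.4
```

>>> apply_moves(
  commands="0 0 0 0 0 0.7 50;0 0 0 0 0 0.7 50;0 0 0 0 0 0 50;0 0 0 0 0 0 50",
)

```text
time: 25.42
ee_pos: [0.4952, -0.2495, 0.0642]
orientation: [-3.109, -0.447, 0.0]
wrist_force: [-0.2, 0.6, -0.6]
finger_gap: 0.0585
grasp_force: 64.4
```

>>> apply_moves(
  commands="0 0 0 0 0 0.6 50;0 0 0 0 0 0.4 50;0 0 0 0 0 0 50;0 0 0 0 0 0 50",
)

```text
time: 25.75
ee_pos: [0.4954, -0.2496, 0.0639]
orientation: [3.109, 0.447, 0.001]
wrist_force: [-1.5, 1.6, 4.2]
finger_gap: 0.0586
grasp_force: 64.7
```

Seated. Release and rise.

>>> apply_moves(
  commands="0 0 0 0 0 0 57;0 0 0 0 0 0 60;0 0 0 0 0 0 63;0 0 0 0 0 0 67;0 0 0 0 0 0 73;0 0 0 0 0 0 78;0 0 0 0 0 0 78;0 0 0 0 0 0 78",
)

```text
time: 26.42
ee_pos: [0.4952, -0.2495, 0.0631]
orientation: [-3.109, -0.447, 0.0]
wrist_force: [0.1, -0.8, 0.3]
finger_gap: 0.0781
grasp_force: 0.0
```

>>> apply_moves(
  commands="0 0 0 0 0 -10 78;0 0 0 0 0 -20 78;0 0 0 0 0 -30 78;0 0 0 0 0 -30 78;0 0 0 0 0 -30 78;0 0 0 0 0 -15 78;0 0 0 0 0 0 78;0 0 0 0 0 0 78;0 0 0 0 0 0 78",
)

```text
time: 27.17
ee_pos: [0.4949, -0.2493, 0.1972]
orientation: [-3.109, -0.447, 0.002]
wrist_force: [0.2, 0.5, -0.5]
finger_gap: 0.0782
grasp_force: 0.0
```

```bash
python3 -c "
from h import *
c=wrist('w9.png');P=cloud(c);print(circ(P,(495,-249),82,96,40))
t=optics.capture('top');print(circ(cloud(t),(495,-249),82,96,40));print(circ(cloud(t),(689,105),7,17,45))
go(688.8,105,200)"
```

```text
(2567, array([ 494.3, -249. ,   29.8]), 'bbox mid', array([ 494.5, -249. ]), 'z', array([85.2, 87.1, 88.3]))
(291, array([ 493.9, -248.1,   29.9]), 'bbox mid', array([ 493.9, -247.9]), 'z', array([84.4, 88.9, 92.2]))
(363, array([685.7, 104.7,  36. ]), 'bbox mid', array([689.4, 105.7]), 'z', array([ 8.9, 12.6, 15.8]))
t 27.27 pos [ 494.6 -249.2  196.3] F [-1.1 -0.4  0.6] gap 78.0 gf 0.0
tilt [-0.02  0.14 -0.  ] delta tool [ 286.2 -285.1   -3.7] rows 9.7
```

View pics/w9.png

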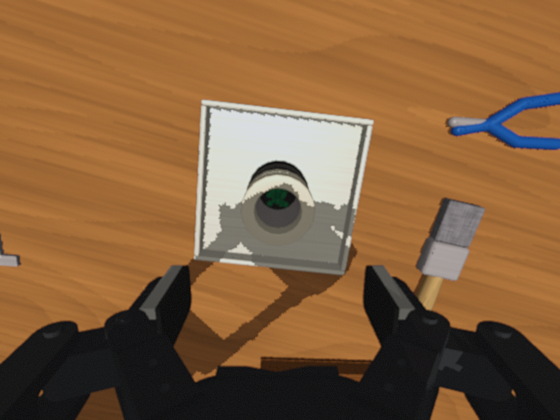

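The collar sits level on the flask at (278,205), top at 89 mm, centre (494.4, -249.0). The cover is last.

>>> apply_moves(
  commands="0 0 0 9 -9 0 60;0 0 0 17 -17 0 60;0 0 0 24 -24 0 60;0 0 0 27 -27 0 60;0 0 0 27 -27 0 60;0 0 0 27 -27 0 60;0 0 0 27 -27 0 60;0 0 0 27 -27 0 60;0 0 0 27 -27 0 60;0 0 0 24 -24 0 60;0 0 0 20 -20 0 60;0 0 0 14 -14 0 60;0 0 0 10 -9 0 60;0 0 0 6 -6 0 60;0 0 0 0 0 0 60;0 0 0 0 0 0 60;0 0 0 0 0 0 60",
)

```text
time: 28.68
ee_pos: [0.689, 0.1039, 0.1981]
orientation: [3.109, 0.446, -0.001]
wrist_force: [0.2, 0.1, 0.6]
finger_gap: 0.0596
grasp_force: 0.0
```

```bash
python3 -c "
from h import *
c=wrist('w10.png');P=cloud(c);print(circ(P,(688.8,105),7,17,34));print(circ(P,(688.8,105),25,36,20));go(688.8,105,15)"
```

```text
(1878, array([688.6, 105.7,  27.2]), 'bbox mid', array([688.8, 105.6]), 'z', array([ 9. , 10.2, 11.5]))
(17, array([691.7, 106.7,   8.3]), 'bbox mid', array([693.3, 106.7]), 'z', array([25. , 28.1, 29.4]))
t 28.73 pos [689.  103.6 198.4] F [0.  0.2 0.2] gap 60.3 gf 0.0
tilt [-0.13 -0.01 -0.07] delta tool [  0.2  -1.4 183.4] rows 4.4
```

View pics/w10.png

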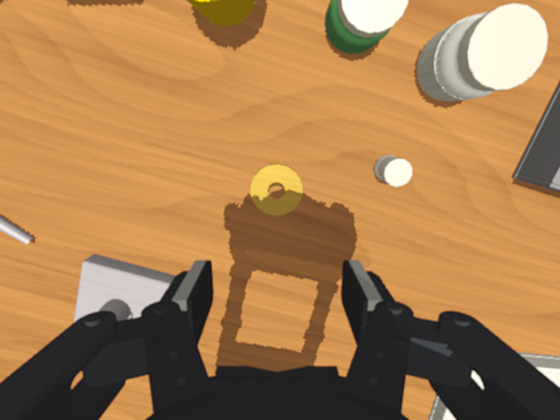

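```bash
python3 -c "
from h import *
c=wrist();cv2.imwrite('pics/w11.png',cv2.resize(c['img'][155:225,240:315],None,fx=8,fy=8,interpolation=cv2.INTER_CUBIC))
z=(cloud(c)[...,2]*1e3);print(z[172:208:2,262:294:2].round(0).astype(int))"
```

```text
[[10 10  8  9  9 10 10 10 10 10 10 11 11 11 11 11]
 [12 10 10  9 10 10 10 10 10 11 10 10 10  9  9 11]
 [ 9 10  9 11  9 10 10  9 10 10 10 10 10 11 10 11]
 [11  9 11 11 11 10 11 10 10 11 10  9 11 10 10 10]
 [ 9  9 11  8  9 10  9 11 10 11 10 11 10 10 10 11]
 [11 12 11  9 10 10 13 15 13  9 10 10 11 10 11 11]
 [11 10 12  9 16 20 26 24 23 19 10 10 12 11  9 11]
 [10 12 10 15 26 -2 -2 -1 -2 28 19 11 10  9 10 10]
 [10 12 11 27 -1 -2  0 -1 -2 -2 -2  9 10 10 10 11]
 [ 9 10 11 -2 -1 -2 -2 -1 -1 -2 -2 24 11 10 10 10]
 [10 10 10 -2 -1 -2 -3 -2 -2 -1 -2 10 10 10 10 11]
 [11 11 10 -1 -3 -1 -2 -1 -1 -2 -2 12 10 10 11 11]
 [ 9 10 10 10 -1 -2 -2 -2 -2 -1 10 10 11 11 11  9]
 [10  9 11 10 11 10 -3 -2 10 10 11  9 11 10 10 10]
 [10  9 10 10 11 11 11 10 10 10 10 10 10 10 10 10]
 [11  9  9  9 10 11 11 10 11 11 10 11 11 10 10  9]
 [ 9 10 11 10 10  9 11  9 11 10 10 11 11 10 11 11]
 [10  9 11 11 10 10 10  9  9 11 10 11  9 11 10  9]]
```

View pics/w11.png

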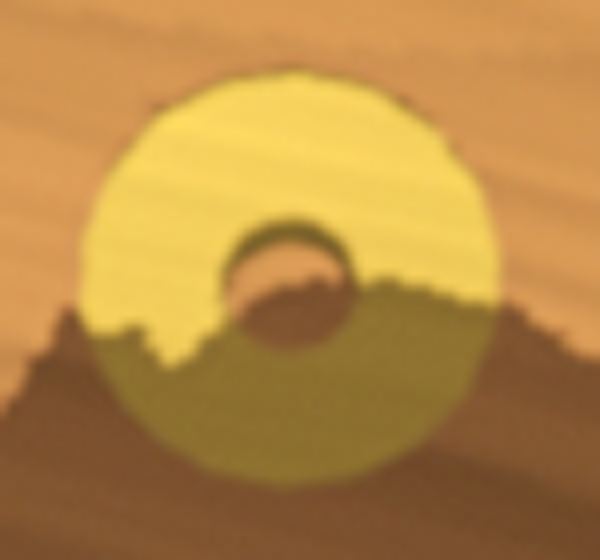

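The brass piece at (277,190) is the only match: disc 54 mm across, top at 12 mm, and an upright knob wall rising to about 30 mm. The hollow look inside the knob seems to be rendering. I descend to grip the knob.

>>> apply_moves(
  commands="0 0 0 0.3 -2 20 50;0 0 0 0 0 35 40;0 0 0 0 0 35 36;0 0 0 0 0 35 36;0 0 0 0 0 25 36;0 0 0 0 0 15 36;0 0 0 0 0 8 36;0 0 0 0 0 5 36;0 0 0 0 0 0 36;0 0 0 0 0 0 36",
)

```text
time: 29.62
ee_pos: [0.6901, 0.1065, 0.0225]
orientation: [3.109, 0.447, 0.005]
wrist_force: [-1.1, 0.6, 0.1]
finger_gap: 0.0364
grasp_force: 0.0
```

```bash
python3 -c "
from h import *
go(688.7,105.6,14.5)"
```

```text
t 29.62 pos [690.1 106.5  22.5] F [-1.1  0.6  0.1] gap 36.4 gf 0.0
tilt [-0.09 -0.19 -0.01] delta tool [-1.6  0.5  8. ] rows 0.2
```

>>> apply_moves(
  commands="0 0 0 -1.2 0.4 3 36;0 0 0 0 0 3 36;0 0 0 0 0 1.5 36;0 0 0 0 0 0 28;0 0 0 0 0 0 22;0 0 0 0 0 0 18;0 0 0 0 0 0 12;0 0 0 0 0 0 10;0 0 0 0 0 0 10;0 0 0 0 0 0 10",
)

```text
time: 30.45
ee_pos: [0.6882, 0.1058, 0.0131]
orientation: [3.109, 0.447, 0.001]
wrist_force: [0.0, -0.7, 3.7]
finger_gap: 0.0163
grasp_force: 58.6
```

>>> apply_moves(
  commands="0 0 0 0 0 -4 10;0 0 0 0 0 -12 10;0 0 0 0 0 -22 10;0 0 0 0 0 -30 10;0 0 0 0 0 -30 10;0 0 0 0 0 -18 10;0 0 0 0 0 -10 10;0 0 0 0 0 0 10;0 0 0 0 0 0 10",
)

```text
time: 31.2
ee_pos: [0.688, 0.1059, 0.1387]
orientation: [-3.11, -0.447, -0.0]
wrist_force: [-0.9, -0.1, -1.2]
finger_gap: 0.0157
grasp_force: 58.6
```

```bash
python3 -c "
from h import *
c=wrist('w12.png');H=c['hand_eye'];d=c['depth']
v,u=np.mgrid[0:420,0:560];Q=np.stack([(u-c['cx'])/c['fx']*d,(v-c['cy'])/c['fy']*d,d],-1)@H[:3,:3].T+H[:3,3];Q=Q.reshape(-1,3)*1e3
I=c['img'].astype(int).reshape(-1,3);w=(I[:,1]>1.6*I[:,0])
q=Q[w&(abs(Q[:,2])<8)&(np.hypot(Q[:,0],Q[:,1])<40)];print(len(q),np.percentile(q[:,2],[5,50,95]).round(1),cv2.minEnclosingCircle(q[:,:2].astype(np.float32)))
go(494.6,-249,140)"
```

```text
5409 [-1.2  2.9  4.1] ((0.3061128854751587, -0.763970673084259), 27.240903854370117)
t 31.25 pos [687.4 105.8 137. ] F [ 0.3 -0.6 -1.3] gap 15.4 gf 58.6
tilt [-0.13  0.12 -0.  ] delta tool [-285.   286.    -2.4] rows 9.7
```

View pics/w12.png

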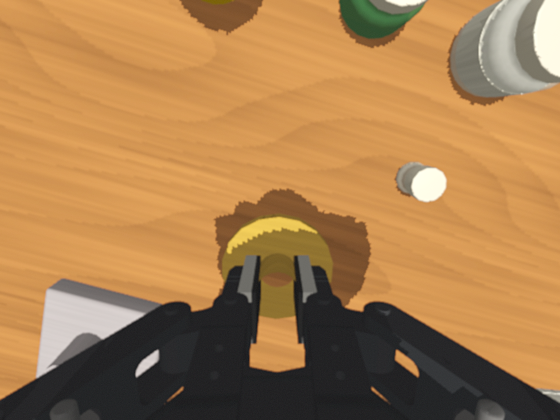

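The cover hangs level at (277,268), centred under the TCP. I carry it to the stack.

>>> apply_moves(
  commands="0 0 0 -9 9 0 10;0 0 0 -16 16 0 10;0 0 0 -22 22 0 10;0 0 0 -26 26 0 10;0 0 0 -26 26 0 10;0 0 0 -26 26 0 10;0 0 0 -26 26 0 10;0 0 0 -26 26 0 10;0 0 0 -26 26 0 10;0 0 0 -24 24 0 10;0 0 0 -20 20 0 10;0 0 0 -15 15 0 10;0 0 0 -11 11 0 10;0 0 0 -7 8 0 10;0 0 0 -5 5 0 10;0 0 0 0 0 0 10;0 0 0 0 0 0 10;0 0 0 0 0 0 10",
)

```text
time: 32.75
ee_pos: [0.4955, -0.248, 0.1384]
orientation: [-3.109, -0.449, 0.0]
wrist_force: [0.4, -0.1, 0.0]
finger_gap: 0.0155
grasp_force: 58.6
```

```bash
python3 -c "
from h import *
go(494.2,-249.5,96)"
```

```text
t 32.75 pos [ 495.5 -248.   138.4] F [ 0.4 -0.1  0. ] gap 15.5 gf 58.6
tilt [-0.07  0.    0.05] delta tool [-1.7  1.1 42.4] rows 1.0
```

>>> apply_moves(
  commands="0 0 0 -1.5 1 6 10;0 0 0 0 0 8 10;0 0 0 0 0 6 10;0 0 0 0 0 4 10;0 0 0 0 0 2 10;0 0 0 0 0 0 10;0 0 0 0 0 0 10",
)

```text
time: 33.33
ee_pos: [0.494, -0.2502, 0.1127]
orientation: [-3.109, -0.447, 0.0]
wrist_force: [0.0, 0.4, 0.2]
finger_gap: 0.0156
grasp_force: 58.6
```

```bash
python3 -c "
from h import *
go(494.2,-249.5,96)"
```

```text
t 33.33 pos [ 494.  -250.2  112.7] F [0.  0.4 0.2] gap 15.6 gf 58.6
tilt [-0.11 -0.01  0.  ] delta tool [ 0.4 -0.6 16.7] rows 0.4
```

>>> apply_moves(
  commands="0 0 0 0.4 -0.5 4 10;0 0 0 0 0 3 10;0 0 0 0 0 2 10;0 0 0 0 0 2 10;0 0 0 0 0 1.5 10;0 0 0 0 0 0 10;0 0 0 0 0 0 10",
)

```text
time: 33.92
ee_pos: [0.4942, -0.2497, 0.1002]
orientation: [-3.109, -0.447, 0.0]
wrist_force: [-0.1, -0.1, -0.8]
finger_gap: 0.0159
grasp_force: 58.6
```

>>> apply_moves(
  commands="0 0 0 0 0 1 10;0 0 0 0 0 1 10;0 0 0 0 0 0.7 10;0 0 0 0 0 0 10;0 0 0 0 0 0 10",
)

```text
time: 34.33
ee_pos: [0.4942, -0.2497, 0.0975]
orientation: [-3.109, -0.447, 0.0]
wrist_force: [0.1, 0.5, -0.6]
finger_gap: 0.016
grasp_force: 58.6
```

>>> apply_moves(
  commands="0 0 0 0 0 0.6 10;0 0 0 0 0 0.5 10;0 0 0 0 0 0 10;0 0 0 0 0 0 10",
)

```text
time: 34.67
ee_pos: [0.4942, -0.2497, 0.0964]
orientation: [-3.11, -0.447, 0.0]
wrist_force: [-1.4, 0.1, -0.0]
finger_gap: 0.0155
grasp_force: 58.6
```

>>> apply_moves(
  commands="0 0 0 0 0 0.5 10;0 0 0 0 0 0.4 10;0 0 0 0 0 0 10;0 0 0 0 0 0 10",
)

```text
time: 35.0
ee_pos: [0.4943, -0.2497, 0.0961]
orientation: [3.109, 0.447, 0.001]
wrist_force: [-1.1, 0.5, 3.7]
finger_gap: 0.0159
grasp_force: 58.9
```

>>> apply_moves(
  commands="0 0 0 0 0 0 14;0 0 0 0 0 0 17;0 0 0 0 0 0 20;0 0 0 0 0 0 25;0 0 0 0 0 0 32;0 0 0 0 0 0 40;0 0 0 0 0 0 40;0 0 0 0 0 0 40",
)

```text
time: 35.67
ee_pos: [0.4942, -0.2497, 0.0954]
orientation: [-3.109, -0.447, 0.0]
wrist_force: [-0.3, -0.3, -0.3]
finger_gap: 0.0401
grasp_force: 0.0
```

>>> apply_moves(
  commands="0 0 0 0 0 -8 40;0 0 0 0 0 -18 40;0 0 0 0 0 -28 40;0 0 0 0 0 -30 40;0 0 0 0 0 -30 40;0 0 0 0 0 -15 40;0 0 0 0 0 0 40;0 0 0 0 0 0 40",
)

```text
time: 36.33
ee_pos: [0.4947, -0.2499, 0.2261]
orientation: [3.108, 0.447, 0.003]
wrist_force: [-0.5, -0.7, -0.3]
finger_gap: 0.0399
grasp_force: 0.0
```

```bash
python3 -c "
from h import *
c=wrist();P=cloud(c);print(circ(P,(494.5,-249),89,99,29))
b=optics.capture('side');t=optics.capture('top')
for x in(b,t):print(circ(cloud(x),(494.5,-249),89,99,29))
print('spare',circ(cloud(t),(511,237),58,74,30))
f=lambda x:cv2.resize(x,(400,300))
cv2.imwrite('pics/f.png',np.vstack([np.hstack([f(b['img']),f(b['img'][80:230,260:460])]),np.hstack([f(t['img']),f(c['img'][80:290,140:420])])]))
go(0,0,0)"
```

```text
(2628, array([ 494.5, -249. ,   27.1]), 'bbox mid', array([ 494.8, -248.9]), 'z', array([92.1, 93.2, 94.4]))
(265, array([ 493.9, -248.4,   28.5]), 'bbox mid', array([ 493.2, -247.7]), 'z', array([89.9, 95.3, 97.3]))
(411, array([ 494.3, -249.1,   28.7]), 'bbox mid', array([ 490.6, -248.3]), 'z', array([90.3, 94.9, 97.9]))
spare (71, array([512.2, 238.3,  15.5]), 'bbox mid', array([511.9, 237.5]), 'z', array([59.2, 66. , 69.7]))
t 36.48 pos [ 493.7 -249.4  222.6] F [-0.1  0.4  0.1] gap 40.1 gf 0.0
tilt [-0.02  0.13 -0.  ] delta tool [-402.9 -378.   224.3] rows 14.3
```

View pics/f.png

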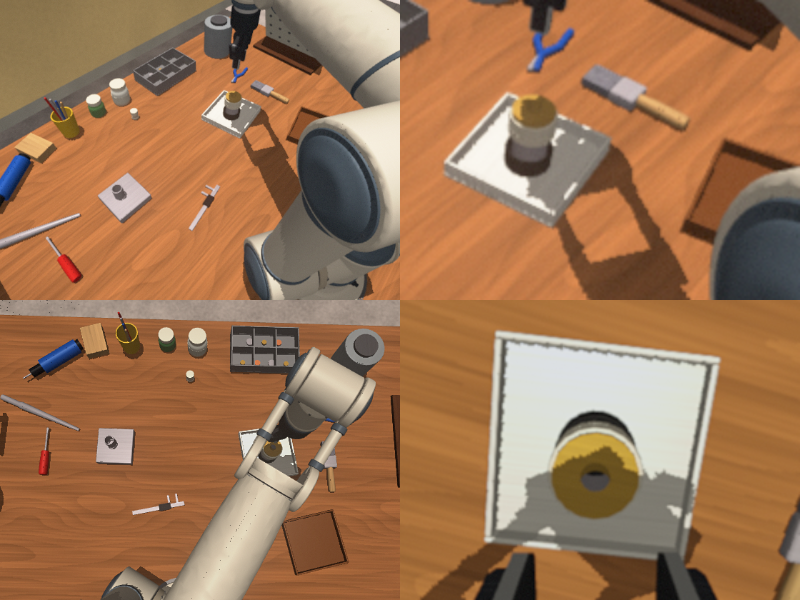

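The stack stands upright in the middle of the tray. The cover disc is level at 95 mm, as expected when fully home, with its centre at (494.5, -249). The spare is untouched and the gripper is clear.

```bash
python3 -c "
from h import *
print(manip.finish_job())"
```

```text
the job is handed in; nothing more can be done
None
```

The job is handed in: base, flask, collar and cover stand upright and fully seated in the middle of the tray, the spare was left alone, and it took about 36.5 s of the 96 s allowed.

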